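# Load a plug shell into the tilted V nest for laser marking

### The job

Take the tall plug shell with the long slim neck out of the clear tray and lay it in the tilted V nest so that its barrel rests along both faces of the V and its bottom end stands fully down on the foot stop, ready for the laser. It is a finished part: set it down, do not let it drop. Leave the other parts in their tray pockets, and the tape roll and bottle where they are.

Things in the scene. Friction and masses are not known exactly. Their poses are not given: they have to be found in the camera images.
- plug_shell: Part to load: turned steel shell, round about z, 100 mm tall, 0.22-0.37 kg, the tallest of three parts in the tray. Origin: centre of its bottom face, z up its axis. Barrel 36 mm diameter from 0 to 50 mm, bevel to 53.5, then a plain neck 26 mm diameter up to 100. Starts upright in a tray pocket, whole barrel below the tray's top; only bevel and neck stand out, to 48 mm above the tray.
- tray: Clear blister tray, fixed, 164 (x) by 240 (y) by 54 mm high, thin flange at the bench to 190 by 266. Origin: centre of underside, z up. Six round pockets, 38 mm diameter, 52 deep (floor at 2), at x -37 and 37, y -74, 0 and 74. Those at (37, 0), (-37, -74) and (-37, 74) hold one part each, which part where is drawn anew each time; nothing stands beside a part along the tray's x.
- cradle: Fixed steel V trough. Origin: where the shell's bottom centre belongs on the foot stop, on the axis of a 36 mm barrel lying in the V; 72 mm above the bench. z runs up the trough, leaning 35 deg from vertical, top towards the robot's side; x points out of the V, up and away from the robot; y level. Two flat faces at 45 deg either side of x, z 0 to 48 mm; open along +x and at the top.
- nest: The whole fixed nest. Origin: centre of the underside of its level bench plate (140 by 80 by 12 mm), z up; the cradle's origin is 30 mm along this x and 72 mm up. In the cradle's frame: V block x -38 to -4 mm, y -27 to 27, z 0 to 48; foot stop plate x -38 to 10, y -22 to 22, z -8 to 0. A 48 mm wide angle block fills the space under the V block; no part is above z 52.
- coupling_ring: Bystander in the tray: steel knurled ring, 36 mm diameter, 62 mm tall, wide bore, standing 10 mm out of its pocket. Origin: centre of its bottom face, z up.
- end_bell: Bystander in the tray: steel end bell, 36 mm diameter up to 42 mm height, tapering to 22 mm diameter, 74 mm tall, standing 22 mm out of its pocket. Origin: centre of its bottom face, z up.
- tape_roll: Bystander: brown roll of packing tape lying flat on the bench, 120 mm outer and 76 mm inner diameter, 48 mm tall. Origin: centre of its underside.
- bottle: Bystander: white plastic bottle, 40 mm diameter, 95 mm tall, standing in the hole of the tape roll. Origin: centre of its underside.

How it is judged:
By the outcome, as a careful person would: the job done as asked, in the order asked, and still so for the second after the job is handed in, with the robot touching nothing.
It also fails if it takes over 38 s, if anything falls off the work surface, if the arm or the gripper's body presses on something with over 40 N, if the wrist force passes 120 N, or if a joint passes its speed limit or range.

### The arm

A 6-joint arm with a two-finger parallel gripper is mounted at the origin on the work surface. World frame = base frame: x ahead of the robot, y to its left, z up, the work surface at z = 0. Lengths are in mm, angles in rad, forces in N, time in s.
With the tool pointing down it reaches from about 400 to 925 mm from the base axis. Payload 12.5 kg.
Tool frame: the origin (TCP) lies at the very end of the fingers, on their centre line; the grasp point (between the pads) lies 19 mm behind it; z points along the fingers, y is the line along which they close (so a half turn about z gives the same grasp; the last joint's range is limited). The gripper opens to 95 mm and grips with 3 to 60 N. Pads are 20 mm wide; open, the fingers measure 119 mm over their backs; the gripper's body (75 mm by 180 mm) begins 59 mm behind the grasp point.
Start: joints at [1.109, 0.491, 1.559, -0, 1.092, -0.106], TCP at [217.697, 585.879, 214.661] pointing down, gripper open.
Joint ranges: [-3.1, 3.1], [-0.84, 2.19], [0.05, 2.79], [-1.13, 4.28], [0.06, 2.93], [-2.69, 2.69]. Speed limits (rad/s): [2.22, 2.22, 2.79, 3.14, 3.14, 3.14].

### API

Orientations are given as [roll, pitch, yaw] about the fixed x, y, z axes, in that order (R = Rz(yaw) Ry(pitch) Rx(roll)).
In Python, from cell import env gives the robot as it stands.
- The arm moves only by the shell command python3 steer.py, which reads ROWS from standard input. ROWS is a JSON list of rows, 1 to 5 of them, each an object with the fields trans (a list: dx, dy, dz in units of 25 mm), twist (a turn about the tool's z in units of 0.1 rad), jaw (the opening from 0.0 (shut) to 1.0 (fully open)); a field left out counts as zero (the opening has to be given); each row is the pose to reach, as a shift and turn from the pose commanded when the command began, along the tool's axes at that moment; what a row does not reach only later rows make up. A row lasts 1/12 s, in which the tool goes at most 41.7 mm and 0.125 rad, less where a joint would pass 70% of its speed; a pose out of reach is approached as far as the arm can. The fingers move at their own pace and stop on an object; the grip force is fixed at half the most. Time passes only in rows, so rows that do not move let the fingers close. It prints the time, the measured TCP pose, the force, the opening and the grip force at its end. Input that does not fit is refused with a message, and nothing moves.
- env.state(): the state, without advancing time (a new reading comes with each control period).
- env.read_camera(name): name is "side" or "top" or "wrist"; returns (picture, depth): 420x560x3 uint8, red, green, blue; 420x560 float32, mm along the optical axis (not along the pixel's ray), 0 where there is no reading.
- env.camera_info(name): a dict with "vertical_fov" (degrees; the focal length in pixels is half the picture's height over the tangent of half this angle, whatever the lens; pixels are square), "cx", "cy" (the principal point, pixels), "origin" and "attitude" of the camera in the world. Camera axes: x right, y down, z forward; pixel columns grow to the right and rows downward; lengths in mm; the calibration is good to about 2 mm. A picture is of the moment at which its call begins: read the wrist's pose just before it. camera_info takes no time and is no camera call; for the wrist camera it gives the pose at the moment of the call.
- env.job_done(): hands the job in; it is judged then, once.
The state is a dict: "t": time; "joints": joint angles; "qvel": joint speeds; "tau": joint torques, N m; "eef_pos": TCP position; "tcp_rot": TCP orientation; "ft_force": force on the tool from outside, world axes, zero at the start; "moment": the same for the moment, N m; "opening": opening from 0.0 (shut) to 1.0 (fully open); "grip_force": force on a finger pad.
Only numpy, scipy, OpenCV 4.12 (cv2) and the standard library are available. Lean on these libraries where they do the work, as an engineer would, in place of code of your own. Each camera call takes 0.05 s, during which the arm holds its last target. There are 200 camera calls.

## Working session

There is one attempt and no reset: what is moved stays moved. The work goes in short steps, Python scripts to look and compute and a shell command to move; the robot and the scene stay as the last step left them, time stands still between calls to the robot, and variables do not carry over. Pictures are saved under pics/ and viewed, at most 10 in all, crops included, and the job is handed in when it is done.

```bash
ls; mkdir -p pics
python3 - <<'E'
from cell import env
import cv2,numpy as np
print(env.state())
for n in ["side","top","wrist"]:
    i=env.camera_info(n); print(n,i)
    p,d=env.read_camera(n); cv2.imwrite(f"pics/{n}0.png",p[:,:,::-1]); np.savez(f"pics/{n}0.npz",p=p,d=d)
    print((d>0).mean())
E
```

```text
cell.py
pics
steer.py
{'t': 0.0, 'joints': array([ 1.10940826e+00,  4.91561771e-01,  1.55946315e+00, -1.64360619e-05,
        1.09168256e+00, -1.05592335e-01]), 'qvel': array([ 1.52530746e-03, -1.58983828e-03,  9.33951082e-04,  1.06109930e-03,
        4.56216573e-05,  5.29588144e-04]), 'tau': array([-1.38920070e-03, -6.12641287e+01, -2.58198363e+01,  6.91285031e-02,
        4.81819664e-02, -9.46741216e-05]), 'eef_pos': array([217.57781546, 585.64221573, 214.05565332]), 'tcp_rot': array([-3.14048250e+00, -1.03002694e-04,  2.78580445e+00]), 'ft_force': array([ 0.47815903, -0.0081751 ,  0.10250087]), 'moment': array([ 0.00971379,  0.02518634, -0.00685645]), 'grip_force': 0.0, 'opening': 1.0043847030735984}
side {'vertical_fov': 45.18993321499673, 'cx': 274.94246934560863, 'cy': 214.71427153351453, 'origin': array([329.06269617, 668.8245776 , 820.48699119]), 'attitude': array([-2.37040365,  0.01765784, -2.73690115])}
0.9959778911564626
top {'vertical_fov': 48.71189532741242, 'cx': 280.34047524737497, 'cy': 207.61201600798495, 'origin': array([ 400.90294582,   22.65196886, 1174.66553908]), 'attitude': array([-2.93816351, -0.00472667, -1.55726469])}
0.9959438775510204
wrist {'vertical_fov': 65.51488564050439, 'cx': 276.5899788742418, 'cy': 210.76184648589603, 'origin': array([147.29359107, 611.44314996, 384.4089729 ]), 'attitude': array([2.86944106e+00, 2.27080701e-03, 1.21463717e+00])}
0.9962627551020408
```
View pics/top0.png

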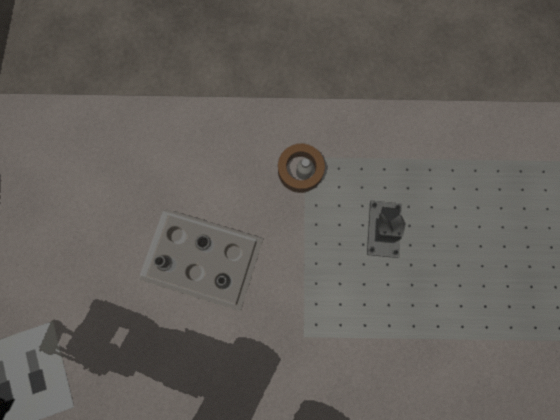

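View pics/side0.png

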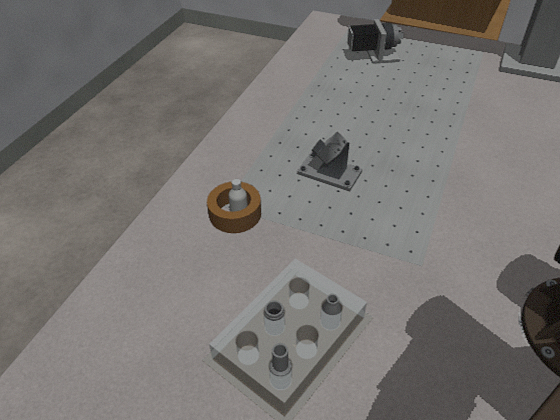

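The top view shows the tray around (200,258) with parts at (163,262), (203,242) and (222,281), the nest at (385,228) and the tape roll at (301,168). The side view shows the tall slim-necked part at (280,360), the ring at (274,312), the bell at (332,310) and the nest at (330,163).

Create h.py:
```python
import numpy as np,cv2
from scipy.spatial.transform import Rotation as R
from cell import env
def K(i): return 210/np.tan(np.radians(i["vertical_fov"])/2)
def rays(i,uv):
    uv=np.atleast_2d(uv).astype(float); f=K(i)
    r=np.c_[(uv[:,0]-i["cx"])/f,(uv[:,1]-i["cy"])/f,np.ones(len(uv))]
    return R.from_euler("xyz",i["attitude"]).apply(r)
def onplane(i,uv,z):
    r=rays(i,uv); return i["origin"]+r*((z-i["origin"][2])/r[:,2])[:,None]
def cloud(i,d):
    v,u=np.mgrid[:420,:560]; P=i["origin"]+rays(i,np.c_[u.ravel(),v.ravel()])*d.reshape(-1,1)
    return P.reshape(420,560,3)
def proj(i,P):
    c=R.from_euler("xyz",i["attitude"]).inv().apply(np.atleast_2d(P)-i["origin"])
    return c[:,:2]/c[:,2:]*K(i)+[i["cx"],i["cy"]]
```

Run:
```python
from h import *
np.set_printoptions(precision=1,suppress=True)
for n,boxes in dict(top=[(140,205,265,310),(360,195,410,265)],side=[(205,255,370,415),(290,125,370,195)]).items():
    i=env.camera_info(n); D=np.load(f"pics/{n}0.npz")["d"]; P=cloud(i,D)
    for (a,b,c,e) in boxes:
        Q=P[b:e,a:c]; m=D[b:e,a:c]>0
        z=Q[...,2][m]; print(n,(a,b),"z hist",np.histogram(z,bins=np.arange(-15,145,10))[0])
        for lo in (58,68,85,95):
            k=(m&(Q[...,2]>lo)).astype(np.uint8)
            nn,l,s,ce=cv2.connectedComponentsWithStats(k)
            for j in range(1,nn):
                if s[j,4]>6: q=Q[l==j]; print(" >",lo,s[j,4],"px",ce[j]+[a,b],"mean",q.mean(0),"max",q[:,2].max())
i=env.camera_info("top")
for uv in [(163,262),(203,242),(222,281)]: print(uv,onplane(i,uv,60))
```

```text
top (140, 205) z hist [ 113 6377  159   66   71  166 4433 1508   49   41   25   51    1    0
    0]
 > 58 71 px [202.8 241.8] mean [543.5 206.1  62.5] max 68.12479344154372
 > 58 147 px [161.1 261.2] mean [493.7 298.   83.9] max 105.83088102508486
 > 58 80 px [222.  280.1] mean [452.8 155.7  67.6] max 79.92562196960944
 > 68 111 px [160.5 261. ] mean [493.5 297.7  91. ] max 105.83088102508486
 > 68 39 px [221.2 280.3] mean [452.  156.7  74.6] max 79.92562196960944
 > 85 77 px [159.6 260.7] mean [493.8 298.2  97.4] max 105.83088102508486
 > 95 52 px [159.  260.5] mean [493.8 298.8 100.8] max 105.83088102508486
top (360, 195) z hist [  35 1633  815  156   28   24   23   66  188  118  217  161   20    0
    0]
 > 58 761 px [390.7 223.9] mean [ 590.3 -243.3   83.7] max 110.57903311439759
 > 68 644 px [391.2 224.5] mean [ 588.3 -243.5   87.2] max 110.57903311439759
 > 85 398 px [391.9 228.8] mean [ 576.5 -243.1   94.8] max 110.57903311439759
 > 95 179 px [392.2 226.1] mean [ 582.1 -242.6  100.4] max 110.57903311439759
side (205, 255) z hist [   14 13384   504   541   560   678  8850  1290
[... 377 characters left out ...]
.9 303.5  89.1] max 104.52566770134558
 > 85 219 px [279.4 352.2] mean [492.1 302.9  96.2] max 104.52566770134558
 > 95 132 px [279.3 350.9] mean [492.2 302.8 100.1] max 104.52566770134558
side (290, 125) z hist [  14 3516  843  182   87   72   73   97  210  118  205  141   13    0
    0]
 > 58 758 px [331.6 148.6] mean [ 585.9 -233.    82.3] max 108.58609982045004
 > 68 645 px [331.9 147.1] mean [ 586.  -234.6   85.6] max 108.58609982045004
 > 85 359 px [335.8 144.5] mean [ 577.7 -236.8   94.2] max 108.58609982045004
 > 95 152 px [334.3 141.8] mean [ 582.2 -238.3   99.7] max 108.58609982045004
(163, 262) [[494.  299.4  60. ]]
(203, 242) [[543.4 206.1  60. ]]
(222, 281) [[451.  156.6  60. ]]
```

Run:
```python
import cv2
a=cv2.imread("pics/top0.png");b=cv2.imread("pics/side0.png")
def g(x): return cv2.convertScaleAbs(cv2.resize(x,(400,300),interpolation=cv2.INTER_CUBIC),alpha=1.7)
t=cv2.vconcat([cv2.hconcat([g(a[205:307,134:270]),g(a[195:264,344:436])]),cv2.hconcat([g(b[255:420,200:420]),g(b[120:204,275:387])])])
cv2.imwrite("pics/crops.png",t)
```

```text
(no output)
```

View pics/crops.png

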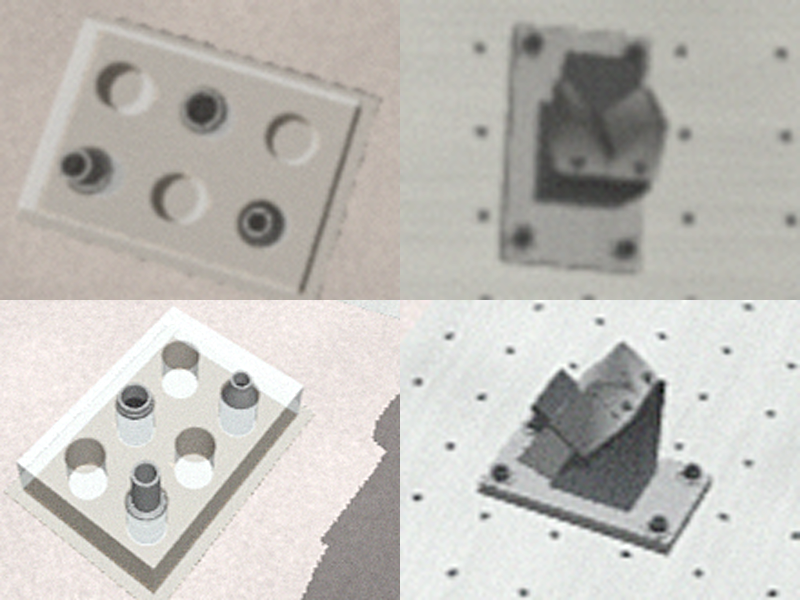

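The crops confirm the slim-necked shell at top (160,261) / side (279,352), about world (493,300) with its top at z≈101, which matches the expected 102. Part spacings of 148 and 74 mm match the tray, and its yaw is about -0.28. The V opens away from the robot. Next I move above the shell with the fingers along tray x.

The manual's scale: shifts go in units of 25 mm and turns go in units of 0.1 rad. Converting my numbers, -119 mm is -4.76, -96 mm is -3.84, 0.5 rad is 5.

```bash
echo '[{"trans":[-0.96,-0.48,0.08],"twist":1,"jaw":1},{"trans":[-1.92,-0.92,0.16],"twist":2,"jaw":1},{"trans":[-2.88,-1.4,0.24],"twist":3,"jaw":1},{"trans":[-3.84,-1.84,0.32],"twist":4,"jaw":1},{"trans":[-4.76,-2.32,0.32],"twist":5,"jaw":1}]' | python3 steer.py && echo '[{"trans":[-1.04,0.04,0.08],"twist":1,"jaw":1},{"trans":[-2.12,0.12,0.16],"twist":2,"jaw":1},{"trans":[-3.16,0.16,0.24],"twist":3,"jaw":1},{"trans":[-4.24,0.2,0.32],"twist":4,"jaw":1},{"trans":[-5.28,0.28,0.32],"twist":5,"jaw":1}]' | python3 steer.py && echo '[{"trans":[-0.92,0.56,0.08],"twist":1,"jaw":1},{"trans":[-1.8,1.12,0.16],"twist":2,"jaw":1},{"trans":[-2.72,1.68,0.24],"twist":3,"jaw":1},{"trans":[-3.6,2.2,0.32],"twist":4,"jaw":1},{"trans":[-4.52,2.76,0.32],"twist":5,"jaw":1}]' | python3 steer.py && echo '[{"jaw":1},{"jaw":1},{"jaw":1}]' | python3 steer.py
python3 - <<'E'
from h import *
np.set_printoptions(precision=2,suppress=True)
s=env.state(); print(s["t"],s["eef_pos"],s["tcp_rot"],s["joints"])
i=env.camera_info("wrist"); p,d=env.read_camera("wrist"); cv2.imwrite("pics/w1.png",p[:,:,::-1]); np.savez("pics/w1.npz",p=p,d=d)
P=cloud(i,d); print(i["origin"],proj(i,s["eef_pos"]))
for lo in (60,95):
  n,l,st,c=cv2.connectedComponentsWithStats(((d>0)&(P[...,2]>lo)&(P[...,2]<115)).astype(np.uint8))
  for j in range(1,n):
    if st[j,4]>80:
        q=P[l==j]; print(lo,st[j],c[j],q.mean(0),np.median(q[:,2]),(q.min(0)+q.max(0))/2)
E
```

```text
t: 0.57
eef_pos: [309.7, 489.0, 206.1]
tcp_rot: [-3.141, 0.0, 2.281]
ft_force: [0.0, 0.3, 0.2]
opening: 0.998
grip_force: 0.0
t: 0.98
eef_pos: [401.4, 393.7, 198.2]
tcp_rot: [-3.141, 0.0, 1.781]
ft_force: [0.3, -0.4, 0.2]
opening: 1.001
grip_force: 0.0
t: 1.4
eef_pos: [492.9, 298.2, 190.2]
tcp_rot: [-3.141, 0.001, 1.281]
ft_force: [-0.3, -0.0, -0.2]
opening: 1.0
grip_force: 0.0
t: 1.65
eef_pos: [492.0, 299.5, 190.5]
tcp_rot: [-3.141, 0.0, 1.287]
ft_force: [0.4, 0.2, 0.1]
opening: 1.002
grip_force: 0.0
1.65 [491.97 299.51 190.5 ] [-3.14  0.    1.29] [0.43 0.45 1.71 0.   0.98 0.72]
[513.85 371.46 360.75] [[275.27 257.5 ]]
60 [ 261  189   32   40 1010] [276.32 208.95] [492.38 299.32  86.43] 90.26899402520968 [492.35 299.55  82.1 ]
60 [333 257  31  33 328] [346.86 273.49] [539.47 209.1   63.5 ] 63.90876890825254 [540.85 207.94  62.89]
60 [265 325  25  30 544] [276.8  339.53] [452.   159.39  69.79] 70.08098796915564 [451.45 158.16  68.83]
95 [261 197  32  32 431] [276.23 213.13] [492.41 299.63 101.21] 101.9204238613645 [492.31 299.55  99.59]
```

View pics/w1.png

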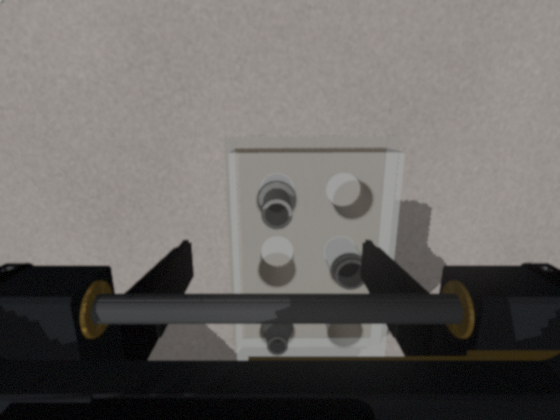

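The wrist view shows the shell's neck ring at (276,213), which is (492.4, 299.6, 102), directly under the TCP, with the pads clear on both sides. I descend, grip and lift.

```bash
echo '[{"trans":[0,0,1.2],"jaw":1},{"trans":[0,0,2.4],"jaw":1},{"trans":[0,0,3.6],"jaw":1},{"trans":[0,0,4.6],"jaw":1},{"trans":[0,0,5.1],"jaw":1}]' | python3 steer.py && echo '[{"jaw":1},{"jaw":0.5},{"jaw":0.3},{"jaw":0},{"jaw":0}]' | python3 steer.py && echo '[{"jaw":0},{"jaw":0},{"jaw":0},{"jaw":0},{"jaw":0}]' | python3 steer.py
```

```text
t: 2.12
eef_pos: [490.5, 299.8, 60.4]
tcp_rot: [-3.139, 0.002, 1.288]
ft_force: [-0.5, 0.7, -0.3]
opening: 1.001
grip_force: 0.0
t: 2.53
eef_pos: [492.7, 299.7, 64.3]
tcp_rot: [3.14, -0.001, 1.286]
ft_force: [0.2, 0.4, -0.8]
opening: 0.776
grip_force: 0.0
t: 2.95
eef_pos: [492.4, 299.3, 63.2]
tcp_rot: [3.142, -0.0, 1.286]
ft_force: [0.1, 0.1, -0.1]
opening: 0.429
grip_force: 0.0
```

```bash
echo '[{"jaw":0},{"jaw":0},{"jaw":0},{"jaw":0},{"jaw":0}]' | python3 steer.py && echo '[{"trans":[0,0,-0.2],"jaw":0},{"trans":[0,0,-0.48],"jaw":0},{"trans":[0,0,-0.88],"jaw":0},{"trans":[0,0,-1.36],"jaw":0},{"trans":[0,0,-1.92],"jaw":0}]' | python3 steer.py && echo '[{"trans":[0,0,-0.8],"jaw":0},{"trans":[0,0,-1.68],"jaw":0},{"trans":[0,0,-2.56],"jaw":0},{"trans":[0,0,-3.36],"jaw":0},{"trans":[0,0,-4],"jaw":0}]' | python3 steer.py
```

```text
t: 3.37
eef_pos: [492.4, 299.3, 63.1]
tcp_rot: [-3.141, 0.0, 1.286]
ft_force: [-0.1, -0.2, -0.3]
opening: 0.266
grip_force: 30.0
t: 3.78
eef_pos: [492.3, 299.2, 112.2]
tcp_rot: [-3.141, 0.0, 1.286]
ft_force: [0.5, 0.6, -2.6]
opening: 0.27
grip_force: 30.0
t: 4.2
eef_pos: [492.4, 299.3, 213.9]
tcp_rot: [3.14, -0.001, 1.286]
ft_force: [0.2, -0.3, -2.3]
opening: 0.27
grip_force: 30.0
```

```bash
echo '[{"trans":[-0.6,0.28,-0.08],"twist":0.5,"jaw":0},{"trans":[-1.6,0.72,-0.16],"twist":1.3,"jaw":0},{"trans":[-2.8,1.24,-0.28],"twist":2.3,"jaw":0},{"trans":[-4.08,1.8,-0.4],"twist":3.3,"jaw":0},{"trans":[-5.4,2.4,-0.52],"twist":4.3,"jaw":0}]' | python3 steer.py && echo '[{"trans":[-0.8,0.88,-0.08],"twist":0.9,"jaw":0},{"trans":[-1.56,1.76,-0.16],"twist":1.8,"jaw":0},{"trans":[-2.36,2.64,-0.28],"twist":2.6,"jaw":0},{"trans":[-3.16,3.52,-0.4],"twist":3.5,"jaw":0},{"trans":[-3.92,4.4,-0.52],"twist":4.3,"jaw":0}]' | python3 steer.py && echo '[{"trans":[-0.4,1.32,-0.08],"twist":1,"jaw":0},{"trans":[-0.8,2.6,-0.16],"twist":1.9,"jaw":0},{"trans":[-1.16,3.76,-0.28],"twist":2.8,"jaw":0},{"trans":[-1.48,4.8,-0.4],"twist":3.6,"jaw":0},{"trans":[-1.72,5.64,-0.52],"twist":4.26,"jaw":0}]' | python3 steer.py && echo '[{"jaw":0},{"jaw":0},{"jaw":0},{"jaw":0},{"jaw":0}]' | python3 steer.py
python3 - <<'E'
from h import *
np.set_printoptions(precision=3,suppress=True)
s=env.state(); print(s["t"],s["eef_pos"],s["tcp_rot"],s["joints"])
i=env.camera_info("wrist"); p,d=env.read_camera("wrist"); cv2.imwrite("pics/w2.png",p[:,:,::-1]); np.savez("pics/w2.npz",p=p,d=d,o=i["origin"],a=i["attitude"])
print(i["origin"],proj(i,[[590,-243,84],s["eef_pos"]]))
E
```

```text
t: 4.62
eef_pos: [511.6, 151.8, 225.3]
tcp_rot: [3.141, -0.001, 0.852]
ft_force: [0.8, 0.5, -2.1]
opening: 0.27
grip_force: 30.0
t: 5.03
eef_pos: [530.5, 5.2, 238.4]
tcp_rot: [3.141, -0.001, 0.421]
ft_force: [0.5, 0.2, -2.8]
opening: 0.266
grip_force: 30.0
t: 5.45
eef_pos: [549.6, -141.5, 251.3]
tcp_rot: [3.141, -0.001, -0.005]
ft_force: [-0.2, 0.3, -3.1]
opening: 0.269
grip_force: 30.0
t: 5.87
eef_pos: [549.8, -138.4, 250.3]
tcp_rot: [-3.141, -0.0, 0.002]
ft_force: [-0.2, -0.3, -2.3]
opening: 0.27
grip_force: 30.0
5.8667 [ 549.779 -138.396  250.316] [-3.141 -0.     0.002] [-0.363  0.373  1.657  0.     1.111  1.206]
[ 626.117 -139.065  420.601] [[377.762 156.266]
 [274.927 259.677]]
```

View pics/w2.png

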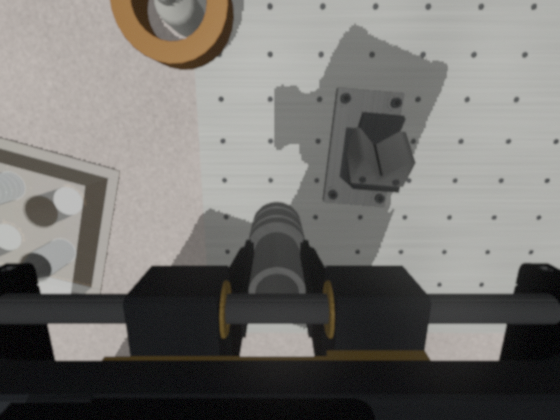

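The wrist view shows the nest plate at cols 325–405, rows 87–207, with the V groove around (380,150) and the foot stop at (383,125). The shell hangs at (277,250). Next I fit the V faces and the stop plane from depth.

```bash
cat > nest.py <<'E'
from h import *
np.set_printoptions(precision=2,suppress=True)
def fit(i,d,box,psi,O):
    P=cloud(i,d); a,b,c,e=box; Q=P[b:e,a:c]; m=d[b:e,a:c]>0
    Q=Q[m]
    def frame(ps):
        y=np.array([-np.sin(ps),np.cos(ps),0]); h=np.array([np.cos(ps),np.sin(ps),0]); u=np.array([0,0,1.])
        s,c_=np.sin(np.radians(35)),np.cos(np.radians(35)); return c_*h+s*u,y,c_*u-s*h
    plate=Q[(abs(Q[:,2]-12)<6)]; print("plate z",np.median(plate[:,2]),len(plate))
    for tol in (8,6,5,4,4,4,4,4):
        cx,y,cz=frame(psi); B=np.c_[cx,y,cz]; L=(Q-O)@B
        sd=L[:,1]>0
        inz=(L[:,2]>6)&(L[:,2]<46)&(abs(L[:,1])>4)&(abs(L[:,1])<24)
        n1=np.array([1,-1,0])/2**.5; n2=np.array([1,1,0])/2**.5
        r1=L@n1+18; r2=L@n2+18
        k1=inz&(L[:,1]>0)&(abs(r1)<tol); k2=inz&(L[:,1]<0)&(abs(r2)<tol)
        kf=(abs(L[:,2])<tol)&(L[:,0]>-14)&(L[:,0]<8)&(abs(L[:,1])<10+0*L[:,0])
        # linear least squares: residual = n.(dO) + rotation about vertical dpsi
        A=[];r=[]
        for k,n,rr in ((k1,n1,r1),(k2,n2,r2),(kf,np.array([0,0,1.]),L[:,2])):
            nw=B@n; q=Q[k]-O
            dpsi=-np.cross([0,0,1.],q)@nw
            A.append(np.c_[np.tile(nw,(k.sum(),1)),-dpsi*0.01*1.0]); r.append(rr[k])
        A=np.vstack(A); r=np.concatenate(r)
        # moving frame by dO, rotating by dpsi: residual decreases by nw.dO + dpsi*(z x q).nw
        x,*_=np.linalg.lstsq(A,r,rcond=None); O=O+x[:3]; psi=psi+x[3]*0.01
    print("O",O,"psi",psi,"n",k1.sum(),k2.sum(),kf.sum(),"rms",r.std(), "means",r1[k1].mean(),r2[k2].mean(),L[kf,2].mean(), "z err",O[2]-72)
    return O,psi
E
python3 - <<'E'
from nest import *
w=np.load("pics/w2.npz"); i=env.camera_info("wrist"); i["origin"]=w["o"]; i["attitude"]=w["a"]
for ps,O in ((-.1,(600,-243,72)),(-.05,(610,-240,72)),(-.1,(605,-247,74))): O2,p=fit(i,w["d"],(310,75,430,220),ps,np.array(O,float))
for n in ("top","side"):
    j=env.camera_info(n); d=np.load(f"pics/{n}0.npz")["d"]; fit(j,d,(355,190,415,265) if n=="top" else (290,125,370,195),p,O2)
# plate outline + check
P=cloud(i,w["d"]); g=cv2.cvtColor(w["p"],cv2.COLOR_RGB2GRAY)
h=np.array([np.cos(p),np.sin(p),0]);y=np.array([-h[1],h[0],0]);c=O2-30*h;c[2]=12
print("plate corners px",proj(i,[c+a*40*h*0+a*70*h+b*40*y for a,b in((1,1),(1,-1),(-1,-1),(-1,1))]),"alt",proj(i,[c+a*40*h+b*70*y for a,b in((1,1),(1,-1),(-1,-1),(-1,1))]))
E
```

```text
plate z 12.343175894427418 3561
O [ 599.23 -242.97   71.66] psi -0.07979485344753319 n 173 176 80 rms 2.2835869091483754 means -0.09333109758867905 -0.1813541935949972 0.007184936685756671 z err -0.34094723872215127
plate z 12.343175894427418 3561
O [ 615.26 -240.01   68.33] psi -0.1341967169184516 n 115 663 288 rms 1.1231517028152838 means 1.7361957282485927e-14 1.510037277052762e-14 3.8654264974032536e-14 z err -3.6716296567695963
plate z 12.343175894427418 3561
O [ 610.69 -249.23   78.61] psi -0.056590134276999035 n 330 225 46 rms 1.9027294633445442 means 0.09569294946277666 0.8047994272621356 -0.0707680286173022 z err 6.607301488285856
plate z 11.446547706588376 896
O [ 620.98 -246.97   70.9 ] psi -0.09028636636069376 n 32 85 63 rms 1.4801511450370228 means 0.06401789092763499 0.006738364482799351 -0.061740522122849625 z err -1.1009295472076275
plate z 11.310206934578673 903
O [ 610.37 -239.95   79.43] psi -0.030347164840718976 n 48 75 0 rms 1.8182465401127175 means -0.009762781957124026 -1.4053319671679296e-05 nan z err 7.433253563766357
plate corners px [[337.49  96.09]
 [404.52 100.21]
 [386.99 213.28]
 [325.86 209.88]] alt [[310.07 120.81]
 [424.99 127.73]
 [413.74 192.09]
 [304.71 185.9 ]]nest.py:27: RuntimeWarning: Mean of empty slice.
  print("O",O,"psi",psi,"n",k1.sum(),k2.sum(),kf.sum(),"rms",r.std(), "means",r1[k1].mean(),r2[k2].mean(),L[kf,2].mean(), "z err",O[2]-72)
  ret = ret.dtype.type(ret / rcount)
```

```bash
python3 - <<'E'
from nest import *
w=np.load("pics/w2.npz"); i=env.camera_info("wrist"); i["origin"]=w["o"]; i["attitude"]=w["a"]
g=cv2.cvtColor(w["p"],cv2.COLOR_RGB2GRAY).astype(float)
def blobs(g,pts,r=7):
    out=[]
    for u,v in pts:
        s=g[v-r:v+r+1,u-r:u+r+1]; k=np.clip(np.median(s)-12-s,0,None); yy,xx=np.mgrid[v-r:v+r+1,u-r:u+r+1]
        out.append([(k*xx).sum()/k.sum(),(k*yy).sum()/k.sum()])
    return np.array(out)
b=blobs(g,[(345,98),(396,103),(380,199),(333,195)]); W=onplane(i,b,14); print("wrist screws",b,W,W.mean(0)); c=W.mean(0)
print("sides",[np.linalg.norm(W[k]-W[k-1]) for k in range(4)])
e=(W[0]+W[1]-W[2]-W[3]); psi=np.arctan2(e[1],e[0]); f=W[0]+W[3]-W[1]-W[2]; print("psi",psi,np.arctan2(-f[0],f[1]))
# rectangle of plate pixels
P=cloud(i,w["d"]); m=np.zeros((420,560),np.uint8); m[80:215,318:412]=((P[80:215,318:412,2]>7)&(P[80:215,318:412,2]<17)); m=cv2.morphologyEx(m,cv2.MORPH_OPEN,np.ones((3,3)))
v,u=np.nonzero(m); X=onplane(i,np.c_[u,v],12)[:,:2].astype(np.float32); r=cv2.minAreaRect(X); print("rect",r)
O=c+30*np.array([np.cos(psi),np.sin(psi),0]); O[2]=72
fit(i,w["d"],(318,80,418,210),psi,O); 
j=env.camera_info("top"); print("nominal O",O,"px top",proj(j,[c]),"wrist px",proj(i,[O]))
E
python3 - <<'E'
import cv2
a=cv2.imread("pics/w2.png")[75:220,310:430]; cv2.imwrite("pics/w2c.png",cv2.convertScaleAbs(cv2.resize(a,(480,580),interpolation=cv2.INTER_CUBIC),alpha=1.8))
E
```

```text
wrist screws [[345.25  97.94]
 [395.68 102.48]
 [379.08 198.  ]
 [332.37 194.26]] [[ 650.71 -220.46   14.  ]
 [ 645.7  -280.49   14.  ]
 [ 529.51 -270.79   14.  ]
 [ 534.35 -210.76   14.  ]] [ 590.07 -245.62   14.  ]
sides [np.float64(116.76309098965497), np.float64(60.24261415997471), np.float64(116.5960669373121), np.float64(60.227234356061075)]
psi -0.08322600372654199 -0.08191062677554277
rect ((590.706787109375, -244.09722900390625), (80.39400482177734, 139.5549774169922), 85.31153869628906)
plate z 12.343175894427418 3561
O [ 620.23 -247.04   72.07] psi -0.0810550754265796 n 310 735 344 rms 0.6295031800306917 means 5.064336047296585e-13 6.90082005144641e-13 8.434906520019573e-13 z err 0.07113090697636437
nominal O [ 619.96 -248.12   72.  ] px top [[385.05 228.55]] wrist px [[381.69 125.81]]
```

View pics/w2c.png

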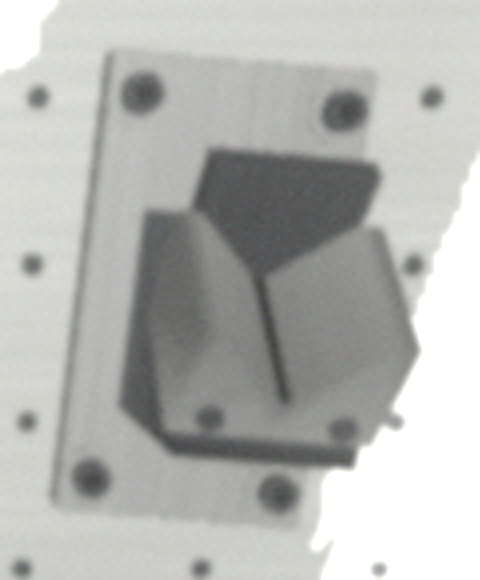

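The crop shows both V faces, the groove line from (262,275) to (285,400) and the dark stop plate. The fit agrees with the given data: rms 0.6 mm, origin z 72.07 against 72, yaw -0.081, O = (620.2, -247.1). The tool always points down, so I'll use the V to swivel the shell about the pad line, with the fingers closing along cradle y. First I move over it.

```bash
echo '[{"trans":[0.32,0.56,0.2],"twist":0.2,"jaw":0},{"trans":[0.88,1.56,0.64],"twist":0.4,"jaw":0},{"trans":[1.52,2.76,1.2],"twist":0.6,"jaw":0},{"trans":[2.08,3.76,1.68],"twist":0.83,"jaw":0},{"trans":[2.416,4.312,2],"twist":0.83,"jaw":0}]' | python3 steer.py && echo '[{"jaw":0},{"jaw":0},{"jaw":0}]' | python3 steer.py
python3 - <<'E'
from h import *
s=env.state(); print(s["eef_pos"],s["tcp_rot"],s["ft_force"],s["moment"])
i=env.camera_info("wrist"); p,d=env.read_camera("wrist"); np.savez("pics/w3.npz",p=p,d=d,o=i["origin"],a=i["attitude"])
cv2.imwrite("pics/w3.png",p[:,:,::-1])
E
```

```text
t: 6.33
eef_pos: [611.2, -249.8, 198.2]
tcp_rot: [3.142, 0.001, -0.086]
ft_force: [-0.4, -0.6, -2.2]
opening: 0.265
grip_force: 30.0
t: 6.58
eef_pos: [610.2, -246.7, 200.1]
tcp_rot: [-3.141, 0.0, -0.083]
ft_force: [-0.3, 0.6, -2.2]
opening: 0.268
grip_force: 30.0
[ 610.17365408 -246.73924671  200.12971233] [-3.14123765e+00  2.96365126e-04 -8.29425229e-02] [-0.30430181  0.62930522 -2.2129629 ] [-0.02332116  0.21068179 -0.00615126]
```

To row units: 49.6 mm is 1.984, 43 mm is 1.72.

```bash
echo '[{"trans":[0,-0.016,0.32],"jaw":0},{"trans":[0,-0.016,0.8],"jaw":0},{"trans":[0,-0.016,1.32],"jaw":0},{"trans":[0,-0.016,1.72],"jaw":0},{"trans":[0,-0.016,1.984],"jaw":0}]' | python3 steer.py && echo '[{"jaw":0},{"jaw":0},{"jaw":0}]' | python3 steer.py && echo '[{"trans":[-0.064,0,0.044],"jaw":0},{"trans":[-0.132,0,0.092],"jaw":0},{"trans":[-0.196,0,0.136],"jaw":0},{"trans":[-0.264,0,0.184],"jaw":0},{"trans":[-0.328,0,0.228],"jaw":0}]' | python3 steer.py; python3 -c "
from cell import env
s=env.state(); print(s['ft_force'],s['moment'])"
```

```text
t: 7.05
eef_pos: [609.8, -246.2, 148.7]
tcp_rot: [-3.141, 0.002, -0.083]
ft_force: [0.3, -0.4, -1.5]
opening: 0.269
grip_force: 30.0
t: 7.3
eef_pos: [610.6, -246.9, 151.0]
tcp_rot: [3.141, -0.001, -0.083]
ft_force: [1.0, -0.0, -2.2]
opening: 0.271
grip_force: 30.0
t: 7.72
eef_pos: [604.3, -246.2, 147.0]
tcp_rot: [3.141, -0.007, -0.084]
ft_force: [7.5, 5.5, 12.4]
opening: 0.269
grip_force: 30.0
[ 7.53604101  5.48257784 12.41769028] [ 1.13274824 -1.52752237  0.08308149]
```

```bash
echo '[{"trans":[0,-0.028,0],"jaw":0},{"trans":[0,-0.028,0],"jaw":0}]' | python3 steer.py && echo '[{"trans":[-0.064,0,0.044],"jaw":0},{"trans":[-0.132,0,0.092],"jaw":0},{"trans":[-0.196,0,0.136],"jaw":0}]' | python3 steer.py;  echo '[{"jaw":0},{"jaw":0}]' | python3 steer.py
python3 - <<'E'
from h import *
s=env.state(); print(s['ft_force'],s['moment'],s["tcp_rot"])
p,d=env.read_camera("wrist"); p2,_=env.read_camera("side")
t=cv2.hconcat([cv2.resize(p[60:270,140:420],(400,300)),cv2.resize(p2[90:195,260:400],(400,300),interpolation=cv2.INTER_CUBIC)])
cv2.imwrite("pics/c4.png",cv2.convertScaleAbs(t[:,:,::-1],alpha=1.7))
E
```

```text
t: 7.88
eef_pos: [604.0, -245.5, 146.6]
tcp_rot: [3.141, -0.006, -0.083]
ft_force: [6.4, 3.5, 5.3]
opening: 0.271
grip_force: 30.0
t: 8.13
eef_pos: [600.6, -245.3, 145.3]
tcp_rot: [3.14, -0.01, -0.084]
ft_force: [8.2, 7.3, 23.9]
opening: 0.271
grip_force: 30.0
t: 8.3
eef_pos: [600.3, -245.2, 145.0]
tcp_rot: [3.14, -0.01, -0.083]
ft_force: [7.4, 5.8, 17.8]
opening: 0.273
grip_force: 30.0
[ 7.43679473  5.78573104 17.79649819] [ 1.20962976 -1.60499861  0.00616825] [ 3.13988881 -0.00953857 -0.08340105]
```

View pics/c4.png

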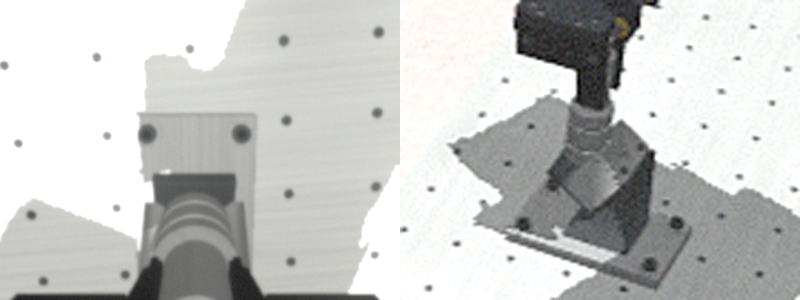

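The shell's foot is in the V, with contact forces of about 18 N up and 6 N sideways. The vertical share is friction from sliding down, so I'll ease up a little and swing the grasp horizontally towards the robot, turning the shell about its foot.

```bash
echo '[{"trans":[-0.04,-0.016,-0.08],"jaw":0},{"trans":[-0.12,-0.032,-0.1],"jaw":0},{"trans":[-0.2,-0.032,-0.1],"jaw":0},{"trans":[-0.28,-0.032,-0.092],"jaw":0},{"trans":[-0.36,-0.032,-0.08],"jaw":0}]' | python3 steer.py
python3 - <<'E'
from h import *
s=env.state(); print(s['ft_force'],s['moment'],s["tcp_rot"])
p2,_=env.read_camera("side"); p3,_=env.read_camera("top")
g=cv2.hconcat([cv2.resize(p2[90:195,260:400],(400,300),interpolation=cv2.INTER_CUBIC),cv2.resize(p3[180:270,335:455],(400,300),interpolation=cv2.INTER_CUBIC)]); cv2.imwrite("pics/c5.png",cv2.convertScaleAbs(g[:,:,::-1],alpha=1.7))
E
```

```text
t: 8.82
eef_pos: [590.4, -243.9, 145.3]
tcp_rot: [3.14, -0.006, -0.083]
ft_force: [7.0, 1.7, 7.0]
opening: 0.268
grip_force: 30.0
[6.97829255 1.65181945 7.02832804] [ 0.27631627 -1.44843559  0.02789639] [ 3.14006336 -0.00640257 -0.08343265]
```

View pics/c5.png

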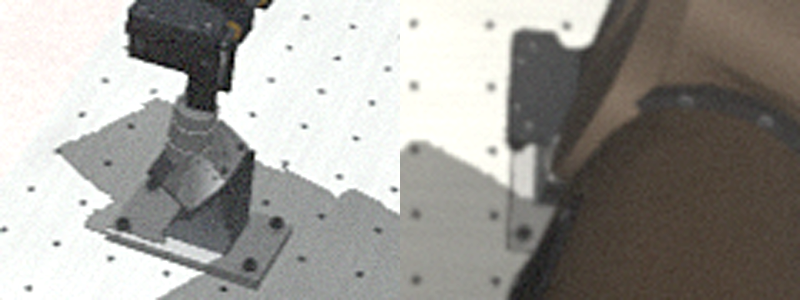

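The side view shows the shell now leaning back into the V, about 13°, with moderate forces. I continue the arc.

The manual's scale: shifts go in units of 25 mm and turns go in units of 0.1 rad. Converting my numbers, -13 mm is -0.52, 7.2 mm is 0.288.

```bash
echo '[{"trans":[-0.1,-0.008,0.044],"jaw":0},{"trans":[-0.2,-0.012,0.092],"jaw":0},{"trans":[-0.308,-0.012,0.152],"jaw":0},{"trans":[-0.412,-0.012,0.216],"jaw":0},{"trans":[-0.52,-0.012,0.288],"jaw":0}]' | python3 steer.py ; python3 -c "
from cell import env
s=env.state(); print(s['ft_force'],s['moment'],s['tcp_rot'])"
```

```text
t: 9.33
eef_pos: [577.1, -242.8, 138.6]
tcp_rot: [3.139, -0.006, -0.083]
ft_force: [2.7, 0.3, 8.1]
opening: 0.266
grip_force: 30.0
[2.73818383 0.31851399 8.10901552] [-0.04618736 -0.55578788  0.03032509] [ 3.13935684 -0.00619302 -0.08321519]
```

To row units: -8.1 mm is -0.324, -2.7 mm is -0.108.

```bash
echo '[{"trans":[-0.108,0,0.072],"jaw":0},{"trans":[-0.216,0,0.152],"jaw":0},{"trans":[-0.324,0,0.236],"jaw":0},{"trans":[-0.416,0,0.304],"jaw":0},{"trans":[-0.416,0,0.304],"jaw":0}]' | python3 steer.py ; python3 -c "
from cell import env
s=env.state(); print(s['ft_force'],s['moment'],s['tcp_rot'])"
```

```text
t: 9.75
eef_pos: [564.9, -241.4, 128.8]
tcp_rot: [3.141, -0.001, -0.083]
ft_force: [1.0, -1.2, 4.3]
opening: 0.268
grip_force: 30.0
[ 0.96380013 -1.15253567  4.29651325] [-0.2858544  -0.18463162 -0.01012939] [ 3.14123834e+00 -5.82566653e-04 -8.33753274e-02]
```

```bash
cat > ridge.py <<'E'
from nest import *
def ridge(name,O=np.array([620.2,-247.1,72.07]),psi=-.082):
    s=env.state(); i=env.camera_info(name); p,d=env.read_camera(name); P=cloud(i,d)
    s_,c_=np.sin(np.radians(35)),np.cos(np.radians(35)); h=np.array([np.cos(psi),np.sin(psi),0]); y=np.array([-h[1],h[0],0]); u=np.array([0,0,1.])
    B=np.c_[c_*h+s_*u,y,c_*u-s_*h]; L=((P-O)@B)[d>0]
    print(name,"G",(s["eef_pos"]+[0,0,19]-O)@B,"F",s["ft_force"])
    k=(abs(L[:,1])<5)&(L[:,0]>8)&(L[:,0]<26)&(L[:,2]>-5)&(L[:,2]<130)
    for z in range(0,125,5):
        m=k&(L[:,2]>=z)&(L[:,2]<z+5)
        if m.sum()>3: print(z,m.sum(),"x %.2f"%np.median(L[m,0]),end=" | ")
    print()
    return p
E
python3 - <<'E'
from ridge import *
p=ridge("wrist"); p2=ridge("side")
g=cv2.hconcat([cv2.resize(p[60:270,140:420],(400,300)),cv2.resize(p2[90:195,260:400],(400,300),interpolation=cv2.INTER_CUBIC)]); cv2.imwrite("pics/c6.png",cv2.convertScaleAbs(g[:,:,::-1],alpha=1.7))
E
```

```text
wrist G [-2.08  1.11 93.92] F [ 0.96 -1.15  4.3 ]
5 18 x 17.18 | 10 72 x 17.82 | 15 68 x 18.60 | 20 90 x 18.55 | 25 66 x 20.09 | 30 80 x 20.85 | 35 94 x 21.64 | 40 126 x 21.66 | 45 68 x 22.95 | 50 110 x 23.85 | 55 195 x 23.61 | 60 168 x 20.57 | 65 122 x 20.90 | 70 143 x 21.52 | 75 148 x 22.24 | 80 161 x 22.99 | 85 165 x 23.85 | 90 193 x 24.48 | 95 186 x 25.22 | 100 104 x 25.53 | 105 105 x 25.37 | 
side G [-1.9   1.11 93.83] F [ 1.05 -0.8   3.14]
55 5 x 21.83 |
```

View pics/c6.png

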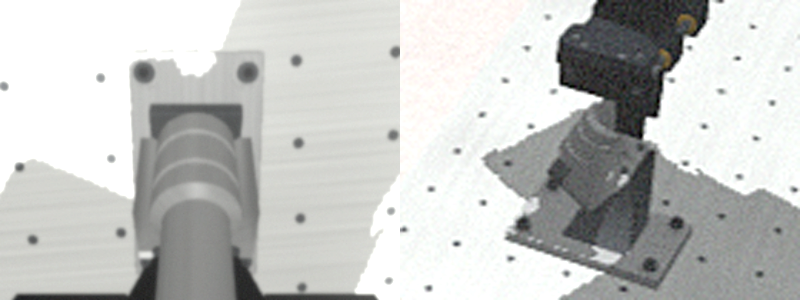

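The view shows the barrel low in the V with about 8° of tilt still to close (ridge slope 0.144) and its bottom near z≈7. The neck has swivelled about the upper end of the pads. I continue the same swing in small steps and re-measure the ridge.

To row units: -8 mm is -0.32, 5 mm is 0.2.

```bash
echo '[{"trans":[-0.08,0,0.048],"jaw":0},{"trans":[-0.16,0,0.096],"jaw":0},{"trans":[-0.24,0,0.144],"jaw":0},{"trans":[-0.32,0,0.2],"jaw":0},{"trans":[-0.32,0,0.2],"jaw":0}]' | python3 steer.py ; python3 -c "
from ridge import *
ridge('wrist'); print(env.state()['moment'])"
```

```text
t: 10.27
eef_pos: [556.5, -240.4, 123.1]
tcp_rot: [-3.141, 0.001, -0.083]
ft_force: [0.8, -0.9, -0.1]
opening: 0.263
grip_force: 30.0
wrist G [-12.26   1.47  94.07] F [ 0.8  -0.93 -0.05]
5 14 x 17.63 | 10 80 x 17.89 | 15 86 x 17.99 | 20 121 x 17.73 | 25 62 x 18.24 | 30 106 x 18.75 | 35 102 x 18.80 | 40 142 x 18.75 | 45 78 x 18.61 | 50 135 x 19.38 | 55 173 x 19.33 | 60 244 x 15.80 | 65 147 x 15.09 | 70 150 x 15.29 | 75 170 x 15.34 | 80 173 x 15.57 | 85 186 x 15.67 | 90 208 x 15.90 | 95 216 x 16.07 | 100 234 x 16.31 | 105 284 x 16.26 | 
[-0.14 -0.16 -0.04]
```

To row units: -3 mm is -0.12, -2 mm is -0.08.

```bash
echo '[{"trans":[-0.04,0,0.024],"jaw":0},{"trans":[-0.08,0,0.052],"jaw":0},{"trans":[-0.12,0,0.08],"jaw":0},{"trans":[-0.12,0,0.08],"jaw":0}]' | python3 steer.py && echo '[{"trans":[0.024,0,0.032],"jaw":0},{"trans":[0.044,0,0.064],"jaw":0},{"trans":[0.068,0,0.1],"jaw":0},{"trans":[0.092,0,0.132],"jaw":0},{"trans":[0.092,0,0.132],"jaw":0}]' | python3 steer.py; python3 -c "
from ridge import *
ridge('wrist'); print(env.state()['moment'])"
```

```text
t: 10.65
eef_pos: [554.0, -240.3, 121.5]
tcp_rot: [-3.141, 0.0, -0.083]
ft_force: [1.4, -0.5, 1.0]
opening: 0.267
grip_force: 30.0
t: 11.07
eef_pos: [556.6, -240.5, 118.1]
tcp_rot: [-3.141, 0.0, -0.083]
ft_force: [2.4, 0.0, -0.0]
opening: 0.265
grip_force: 30.0
wrist G [-15.12   1.36  89.94] F [ 2.35  0.04 -0.02]
5 74 x 17.85 | 10 95 x 17.85 | 15 117 x 17.74 | 20 65 x 17.27 | 25 103 x 18.06 | 30 108 x 18.09 | 35 125 x 18.01 | 40 112 x 17.12 | 45 132 x 18.24 | 50 145 x 18.25 | 55 281 x 15.36 | 60 152 x 13.24 | 65 155 x 13.28 | 70 163 x 13.34 | 75 186 x 13.36 | 80 192 x 13.36 | 85 203 x 13.51 | 90 219 x 13.44 | 95 231 x 13.54 | 100 268 x 13.52 | 105 88 x 12.44 | 
[-0.15 -0.35  0.02]
```

The barrel now lies flat in the V (ridge x≈18 along the barrel, ≈13.4 along the neck), with its bottom 3–4 mm above the stop. I slide it down the trough to contact.

```bash
echo '[{"trans":[0.024,0,0.032],"jaw":0},{"trans":[0.044,0,0.064],"jaw":0},{"trans":[0.068,0,0.1],"jaw":0},{"trans":[0.068,0,0.1],"jaw":0}]' | python3 steer.py && echo '[{"trans":[0.024,0,0.032],"jaw":0},{"trans":[0.044,0,0.064],"jaw":0},{"trans":[0.044,0,0.064],"jaw":0}]' | python3 steer.py; python3 -c "
from ridge import *
ridge('wrist'); print(env.state()['moment'])"
```

```text
t: 11.45
eef_pos: [558.2, -240.6, 115.6]
tcp_rot: [-3.141, 0.0, -0.083]
ft_force: [1.3, -0.7, 0.6]
opening: 0.269
grip_force: 30.0
t: 11.7
eef_pos: [559.3, -240.8, 114.1]
tcp_rot: [-3.141, -0.0, -0.083]
ft_force: [1.8, -0.3, -0.1]
opening: 0.264
grip_force: 30.0
wrist G [-15.14   1.32  85.06] F [ 1.83 -0.26 -0.12]
0 79 x 17.93 | 5 85 x 17.95 | 10 116 x 17.87 | 15 70 x 17.17 | 20 102 x 18.05 | 25 106 x 18.09 | 30 123 x 18.10 | 35 121 x 17.12 | 40 127 x 18.21 | 45 146 x 18.19 | 50 279 x 15.48 | 55 152 x 13.23 | 60 147 x 13.24 | 65 169 x 13.26 | 70 191 x 13.28 | 75 188 x 13.40 | 80 205 x 13.40 | 85 210 x 13.53 | 90 239 x 13.50 | 95 256 x 13.49 | 100 104 x 12.59 | 
[-0.12 -0.29 -0.02]
```

```bash
echo '[{"trans":[0.016,0,0.024],"jaw":0},{"trans":[0.032,0,0.048],"jaw":0},{"trans":[0.032,0,0.048],"jaw":0}]' | python3 steer.py && echo '[{"trans":[0.016,0,0.024],"jaw":0},{"trans":[0.032,0,0.048],"jaw":0},{"trans":[0.032,0,0.048],"jaw":0}]' | python3 steer.py; python3 -c "
from ridge import *
ridge('wrist'); print(env.state()['moment'])"
```

```text
t: 12.0
eef_pos: [559.5, -240.9, 113.5]
tcp_rot: [3.142, 0.001, -0.083]
ft_force: [-3.9, 0.5, 8.3]
opening: 0.263
grip_force: 30.0
t: 12.25
eef_pos: [559.6, -241.1, 113.1]
tcp_rot: [3.141, 0.002, -0.083]
ft_force: [-11.0, -0.3, 18.0]
opening: 0.268
grip_force: 30.0
wrist G [-15.41   1.07  84.11] F [-11.03  -0.31  18.04]
0 80 x 17.84 | 5 93 x 17.90 | 10 136 x 17.66 | 15 61 x 17.78 | 20 107 x 18.03 | 25 114 x 18.04 | 30 134 x 17.98 | 35 101 x 16.87 | 40 133 x 18.06 | 45 151 x 18.02 | 50 271 x 14.79 | 55 160 x 12.96 | 60 156 x 13.00 | 65 178 x 13.00 | 70 175 x 13.09 | 75 190 x 13.13 | 80 214 x 13.11 | 85 223 x 13.08 | 90 231 x 13.16 | 95 298 x 13.05 | 100 33 x 12.27 | 
[-0.05  1.67  0.01]
```

The stop is reached: 21 N along the trough and the ridge matches nominal. I relieve the push, open and retreat upward.

To row units: -1.3 mm is -0.052, -0.9 mm is -0.036.

```bash
echo '[{"trans":[-0.02,0,-0.028],"jaw":0},{"trans":[-0.036,0,-0.052],"jaw":0},{"trans":[-0.036,0,-0.052],"jaw":0}]' | python3 steer.py && echo '[{"jaw":0.3},{"jaw":0.35},{"jaw":0.5},{"jaw":0.7},{"jaw":0.9}]' | python3 steer.py && echo '[{"jaw":0.9},{"jaw":0.9},{"jaw":0.9},{"jaw":0.9},{"jaw":0.9}]' | python3 steer.py && echo '[{"trans":[0,0,-0.32],"jaw":0.9},{"trans":[0,0,-0.96],"jaw":0.9},{"trans":[0,0,-1.92],"jaw":0.9},{"trans":[0,0,-3],"jaw":0.9},{"trans":[0,0,-4],"jaw":0.9}]' | python3 steer.py && echo '[{"trans":[-0.4,0,-0.4],"jaw":0.9},{"trans":[-0.8,0,-0.8],"jaw":0.9},{"trans":[-1.2,0,-0.8],"jaw":0.9},{"trans":[-1.2,0,-0.8],"jaw":0.9},{"trans":[-1.2,0,-0.8],"jaw":0.9}]' | python3 steer.py
python3 - <<'E'
from ridge import *
p=ridge('wrist'); p2,_=env.read_camera("side")
g=cv2.hconcat([cv2.resize(p[0:240,120:440],(400,300)),cv2.resize(p2[90:195,260:400],(400,300),interpolation=cv2.INTER_CUBIC)]); cv2.imwrite("pics/c7.png",cv2.convertScaleAbs(g[:,:,::-1],alpha=1.7))
E
```

```text
t: 12.55
eef_pos: [559.7, -241.0, 113.3]
tcp_rot: [3.141, 0.0, -0.083]
ft_force: [-3.7, -1.9, 5.2]
opening: 0.265
grip_force: 30.0
t: 12.97
eef_pos: [559.9, -240.7, 112.9]
tcp_rot: [-3.141, 0.0, -0.083]
ft_force: [-0.6, 1.0, -0.4]
opening: 0.506
grip_force: 0.0
t: 13.38
eef_pos: [559.9, -240.8, 113.1]
tcp_rot: [-3.141, -0.0, -0.083]
ft_force: [-0.1, -0.2, -0.1]
opening: 0.853
grip_force: 0.0
t: 13.8
eef_pos: [559.9, -240.8, 215.0]
tcp_rot: [-3.142, -0.0, -0.083]
ft_force: [-0.3, -0.2, -0.6]
opening: 0.899
grip_force: 0.0
t: 14.22
eef_pos: [529.0, -238.2, 232.3]
tcp_rot: [-3.141, 0.001, -0.084]
ft_force: [-0.2, -0.3, -0.0]
opening: 0.9
grip_force: 0.0
wrist G [ 27.78   1.42 199.33] F [-0.19 -0.3  -0.02]
0 30 x 18.01 | 5 34 x 17.93 | 10 49 x 17.59 | 15 16 x 17.50 | 20 34 x 18.06 | 25 38 x 17.96 | 30 41 x 17.96 | 35 31 x 17.05 | 40 41 x 18.02 | 45 49 x 17.85 | 50 109 x 14.90 | 55 48 x 12.95 | 60 50 x 13.00 | 65 52 x 12.95 | 70 49 x 12.82 | 75 53 x 12.94 | 80 59 x 12.91 | 85 53 x 12.84 | 90 58 x 13.02 | 95 77 x 12.72 | 100 20 x 12.15 |
```

View pics/c7.png

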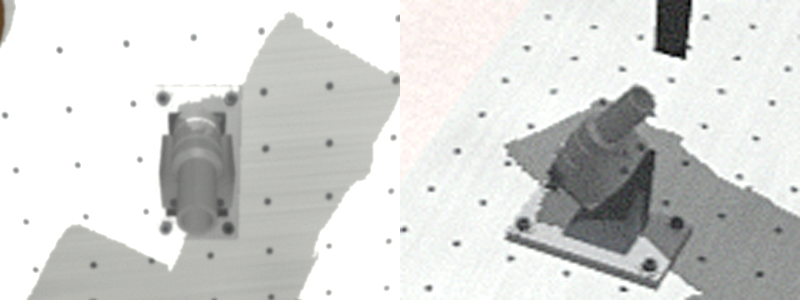

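The picture shows the shell lying along the V, leaning back, barrel on both faces. The ridge is at 18.0 mm along the barrel and 12.9 along the neck, the neck ends at about 100, and the gripper is clear. I hand the job in.

```bash
python3 -c "
from cell import env
print(env.job_done())"
```

```text
the job is handed in; nothing more can be done
None
```

The plug shell lies seated in the V nest, barrel along both faces and bottom end on the foot stop, gripper clear; I handed the job in at about 14 s, but no verdict came back, and I did not re-image the other tray parts, tape roll or bottle afterwards.

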